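# Find the heavy side of a capstan rotor and hold it down

### The job

First lower the yellow hinged bearing cap of the balancing stand fully closed, before you turn the rotor. Then turn the red rotor by its ball-ended spokes, feel where its hidden heavy side is, and bring that heavy side straight down, at the bottom. Finish while still gripping or pressing on the rotor there, holding it still so that I can mark the place, and leave the loose things on the bench where they are.

Things in the scene. Friction and masses are not known exactly. Their poses are not given: they have to be found in the camera images.
- stand: Balancing stand, fixed to the bench: blue base 200 (x) x 150 (y) x 15 mm, origin at the centre of its underside on the bench. The axle is level, along the stand's x axis, 125 mm above the origin. Green pedestals 36 mm long (x), 70 wide (y), 125 high, centred at x = -68 mm (with a fixed green cap up to 148 mm) and x = +68 mm (with the hinged yellow cap).
- rotor: Spoke ring of the rotor, round a red drum (110 mm diameter, 50 long): an aluminium band, 118 mm diameter, with six 10 mm spokes 60 degrees apart in one plane, ending in 22 mm balls centred 90 mm from the axle; one yellow, five black. Origin on the axle, 125 mm above the bench; x axis as the stand's x, z axis along the yellow ball's spoke. Turns without end either way.
- axle (a point): Middle of the axle (the rotor's origin). A slug hidden in the drum makes one side heavy: unseen, at any angle to the yellow ball, new every time, at the start 45 degrees or more from straight down. Its pull is at most 0.15 to 0.21 N m (when level with the axle); the bearings' drag is 0.26 N m, so the rotor stays where it is left.
- mark (a point): Centre of the yellow ball, 90 mm from the axle. Pushing slowly at a ball at right angles to its spoke takes 2.9 N with the heavy side at top or bottom, up to 5 N while it rises past the axle's level, down to 0.6 N while it sinks past; read just after stopping, up to a third less. The ring sits on the drum in rubber and springs back: 6 N m per rad.
- cap (a joint): Hinge angle of the yellow bearing cap in rad: 0 = fully closed on its pedestal, grows as it opens upward (1.57 = upright). It is stiff (0.12 N m of friction) and stays where it is left.
- cap_hinge (a point): Point on the cap's hinge line, at the middle of the cap's 34 mm length: x = +68, y = +35, z = +125 mm in the stand's frame. The hinge line runs along the stand's x axis. The closed cap reaches from there towards the stand's -y: 20 mm thick from 2 to 68 mm from the hinge (upper face 21.5 mm above the hinge), then the tab.
- cap_tab (a point): On the outer (upper, when closed) face of the cap's 8 mm thick end tab, which runs from 68 to 101 mm from the hinge; the point is 85 mm from the hinge and 9.5 mm above it when closed. Its z axis points out of that face. With the cap open the face looks towards the stand's +y: push on it from that side and follow it down.
- collar: Loose red plastic collar standing on the bench, 68 mm diameter, 75 mm high, origin at the centre of its underside. Leave alone.
- driver: Loose screwdriver lying on the bench, about 200 mm long. Leave alone.
- bar: Loose aluminium bar lying flat, 120 x 30 x 12 mm, origin at the centre of its underside. Leave alone.
- oil: Loose upright oil bottle, 52 mm diameter, 120 mm high, origin at the centre of its underside. Leave alone.

How it is judged:
By the outcome, as a careful person would: the job done as asked, in the order asked, and still so for the second after the job is handed in, while the arm keeps its last pose, push and grip.
It also fails if it takes over 72 s, if anything falls off the work surface, if the arm or the gripper's body presses on something with over 40 N, if the wrist force passes 120 N, or if a joint passes its speed limit or range.

### The arm

A 6-joint arm with a two-finger parallel gripper is mounted at the origin on the work surface. World frame = base frame: x ahead of the robot, y to its left, z up, the work surface at z = 0. Lengths are in m, angles in degrees, forces in N, time in s.
With the tool pointing down it reaches from about 0.35 to 0.875 m from the base axis. Payload 4.2 kg.
Tool frame: the origin (TCP) lies midway between the tips of the shut fingers; the grasp point (between the pads) lies 19 mm behind it; z points along the fingers, y is the line along which they close (so a half turn about z gives the same grasp; the last joint's range is limited). The gripper opens to 87 mm and grips with 3 to 60 N. Pads are 19 mm wide; open, the fingers measure 117 mm over their backs; the gripper's body (75 mm by 190 mm) begins 51 mm behind the grasp point.
Start: joints at [-57.777, 22.042, 0.453, 0, -68.411, -14.817], TCP at [0.187, -0.596, 0.223] pointing down, gripper open.
Joint ranges: [-179.83, 179.83], [-69.29, 118.12], [-61.27, 80.66], [-181.25, 117.63], [-171.15, -9.14], [-177.46, 177.46]. Speed limits (degrees/s): [159.86, 159.86, 180, 180, 180, 180].

### API

Orientations are given as a 3x3 rotation matrix whose columns are the frame's x, y, z axes.
In Python, from station import r, cams gives the robot as it stands.
- The arm moves only by the tool play_rows, never from a script. Its argument "commands" is text: rows parted by semicolons, each of 6 numbers parted by spaces: the shift along the world's x, y, z normalised to -1 to 1, where 1 is 30 mm, then the turn, a rotation vector about the world's x, y, z normalised to -1 to 1, where 1 is 0.15 rad. A call has 1 to 20 rows; each row shifts and turns the commanded pose from where the row before left it; what a row does not reach is not made up. A row lasts 1/10 s, in which the tool goes at most 50 mm and 8.59 degrees, less where a joint would pass 70% of its speed; a pose out of reach is approached as far as the arm can. A call with a number of a shift or a turn outside -1 to 1 is refused whole. A call with a gripper value outside its range is refused whole. "grip" is the finger opening in mm, from 0 to 87, set as the call begins (left out, the last holds). The fingers move at their own pace and stop on an object; the grip force is fixed at half the most. Time passes only in rows, so rows that do not move let the fingers close. It gives the time, the measured TCP pose, the force, the opening and the grip force at its end, in the units of the state.
- r.sense(): the state, without advancing time (a new reading comes with each control period).
- cams.capture(name): name is "side" or "top"; returns (picture, depth): 480x640x3 uint8, blue, green, red; 480x640 float32, m along the optical axis (not along the pixel's ray), 0 where there is no reading.
- cams.camera_info(name): a dict with "mtx" (3x3 intrinsics, pixels), "R" (3x3) and "t" (3): a world point X has camera coordinates R X + t. Camera axes: x right, y down, z forward; pixel columns grow to the right and rows downward; lengths in m; the calibration is good to about 2 mm. A picture is of the moment at which its call begins. camera_info takes no time and is no camera call.
- r.finish_job(): hands the job in; it is judged then, once.
The state is a dict: "time_s": time; "joints": joint angles; "joint_velocities": joint speeds; "effort": joint torques, N m; "tcp_pos": TCP position; "ee_rot": TCP orientation; "wrist_force": force on the tool from outside, world axes, zero at the start; "moment": the same for the moment, N m; "gripper_width": opening from 0.0 (shut) to 1.0 (fully open); "gripper_force": force on a finger pad.
Only numpy, scipy, OpenCV 4.12 (cv2) and the standard library are available. Lean on these libraries where they do the work, as an engineer would, in place of code of your own. Each camera call takes 0.05 s, during which the arm holds its last target. There are 200 camera calls.

## Working session

There is one attempt and no reset: what is moved stays moved. The work goes in short steps, Python scripts to look and compute and a tool call to move; the robot and the scene stay as the last step left them, time stands still between calls to the robot, and variables do not carry over. Pictures are saved under pics/ and viewed, at most 10 in all, crops included, and the job is handed in when it is done.

Besides the shell and the picture viewer there is one more tool, called after "Emit:" by a JSON object that holds its "api" and its "payload". play_rows: Moves the arm, as the interface text tells. Scaled input: -1 to 1 covers 30 mm each way for a shift and 0.15 rad each way for a turn. Its arguments: {"type":"object","properties":{"commands":{"type":"string"},"grip":{"type":"number"}},"required":["commands"]}

```bash
mkdir -p pics; ls
cat > h.py <<'E'
import numpy as np, cv2
from station import r, cams
def cap(n,save=None):
    im,d=cams.capture(n)
    if save: cv2.imwrite('pics/'+save,im)
    return im,d
def pts(n,d):
    c=cams.camera_info(n); K=np.array(c['mtx']);R=np.array(c['R']);t=np.array(c['t']).ravel()
    v,u=np.mgrid[0:480,0:640]
    P=np.stack([(u-K[0,2])/K[0,0]*d,(v-K[1,2])/K[1,1]*d,d],-1)
    return (P-t)@R
E
python3 - <<'E'
from h import *
for n in('side','top'):
    im,d=cap(n,n+'0.png'); np.savez('/tmp/%s0'%n,im=im,d=d)
    c=cams.camera_info(n);print(n,-np.array(c['R']).T@np.array(c['t']).ravel(),np.round(c['R'],2).tolist(), (d>0).mean())
print(r.sense())
E
```

```text
pics
side [-0.12728053  0.82424354  1.13542406] [[-0.78, -0.63, 0.01], [-0.44, 0.54, -0.72], [0.45, -0.56, -0.69]] 0.9961165364583333
top [ 0.28937676 -0.00204445  1.35723145] [[-0.03, -1.0, 0.0], [-0.98, 0.03, -0.18], [0.18, -0.01, -0.98]] 0.99619140625
{'time_s': 0.1, 'joints': array([-5.77791473e+01,  2.20854625e+01,  3.87115570e-01, -2.27363198e-02,
       -6.84120506e+01, -1.48165776e+01]), 'joint_velocities': array([ 0.07297374, -0.02168784,  0.05848354,  0.14871608,  0.04302828,
       -0.13998917]), 'effort': array([ 4.83148847e-05, -3.91689169e+01,  1.87936467e+01,  4.23185572e+00,
        1.34679460e-02, -7.12995393e-05]), 'tcp_pos': array([ 0.18678564, -0.59586798,  0.22158173]), 'ee_rot': array([[-9.54261732e-01, -2.98971631e-01, -7.15160999e-04],
       [-2.98972455e-01,  9.54259993e-01,  1.82678629e-03],
       [ 1.36292254e-04,  1.95704569e-03, -9.99998076e-01]]), 'wrist_force': array([ 0.53608842, -0.11002224, -0.44681333]), 'moment': array([-0.06159116, -0.01431476, -0.04881661]), 'gripper_force': 0.0, 'gripper_width': 0.9988733515362456}
```

View pics/side0.png

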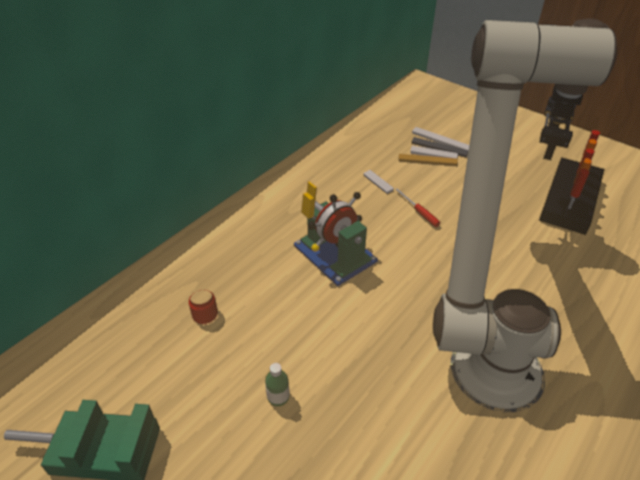

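View pics/top0.png

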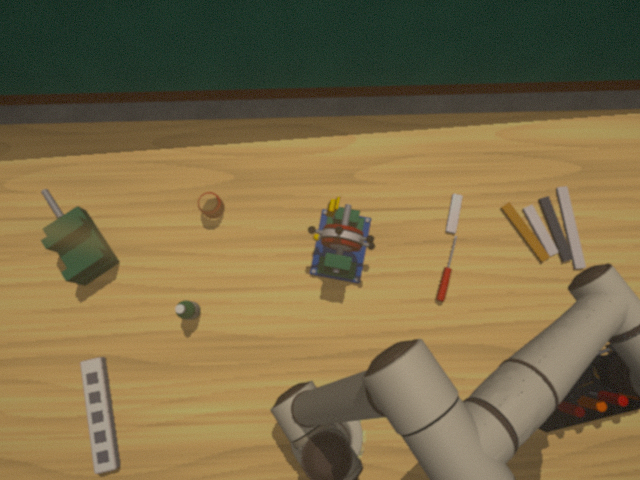

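The side view shows the stand around (340,240) with the yellow cap open at (308,200). The top view shows the stand at (342,245), the open cap at (335,205), the collar at (210,205), the bar and driver at (450,245), and the oil bottle at (187,310). Next I'll measure the stand pose, the cap angle and the yellow ball.

```bash
cat > m.py <<'E'
from h import *
def reg(n,im,d):
    P=pts(n,d); hsv=cv2.cvtColor(im,cv2.COLOR_BGR2HSV).astype(int); return P,hsv[...,0],hsv[...,1],hsv[...,2]
E
python3 - <<'E'
from m import *
for n in('side','top'):
    z=np.load('/tmp/%s0.npz'%n); im,d=z['im'],z['d']
    P,H,S,V=reg(n,im,d)
    roi=(abs(P[...,0]-0.6)<.35)&(abs(P[...,1])<.25)
    bl=roi&(H>100)&(H<130)&(S>100)&(V>50)
    print(n,'blue',bl.sum(),np.median(P[bl],0))
    base=bl&(abs(P[...,2]-.015)<.01)
    q=P[base][:,:2].astype(np.float32); print('rect',cv2.minAreaRect(q))
    ye=roi&(H>20)&(H<35)&(S>190)&(V>90)&(P[...,2]>.02)
    k,l,st,c=cv2.connectedComponentsWithStats(ye.astype(np.uint8))
    for i in range(1,k):
        if st[i,4]>5: print('yel',st[i],P[l==i].mean(0).round(4),P[l==i].min(0).round(3),P[l==i].max(0).round(3))
    gr=roi&(H>45)&(H<95)&(S>60)&(P[...,2]>.1)&(P[...,2]<.2)
    k,l,st,c=cv2.connectedComponentsWithStats(gr.astype(np.uint8))
    for i in range(1,k):
        if st[i,4]>15: print('green',st[i],P[l==i].mean(0).round(4), P[l==i].max(0).round(3))
    bk=roi&(V<60)&(P[...,2]>.04)&(P[...,2]<.25)
    k,l,st,c=cv2.connectedComponentsWithStats(bk.astype(np.uint8))
    for i in range(1,k):
        if st[i,4]>8: print('blk',st[i],P[l==i].mean(0).round(4))
    x0,x1,y0,y1=(280,400,165,295) if n=='side' else (295,395,185,295)
    cv2.imwrite('pics/c_%s.png'%n,cv2.resize(im[y0:y1,x0:x1],None,fx=4,fy=4,interpolation=cv2.INTER_CUBIC))
a=cv2.imread('pics/c_side.png');b=cv2.imread('pics/c_top.png')
h=max(a.shape[0],b.shape[0]);f=lambda x:cv2.copyMakeBorder(x,0,h-x.shape[0],0,0,cv2.BORDER_CONSTANT)
cv2.imwrite('pics/c0.png',cv2.resize(np.hstack([f(a),f(b)]),(800,int(h*800/(a.shape[1]+b.shape[1])))))
E
```

```text
side blue 236 [0.56130324 0.00113941 0.01256425]
rect ((0.5370205044746399, -0.05399797111749649), (0.15144957602024078, 0.14888718724250793), 73.7706069946289)
yel [303 182  13  35 263] [ 0.6026 -0.0272  0.1824] [ 0.587 -0.049  0.135] [ 0.623 -0.009  0.226]
yel [312 244   6   6  24] [0.5458 0.0181 0.0762] [0.538 0.008 0.069] [0.552 0.025 0.081]
green [315 209   3   7  16] [ 0.5991 -0.052   0.123 ] [ 0.611 -0.04   0.127]
green [340 221  26  18 240] [ 0.4653 -0.0388  0.1448] [ 0.487 -0.003  0.15 ]
blk [355 194   4   4  11] [ 0.5129 -0.12    0.1841]
blk [331 196   5   5  17] [ 0.53   -0.0389  0.2189]
blk [309 221   6  10  45] [0.5534 0.0214 0.1532]
top blue 102 [ 0.49398438 -0.1095326   0.01422516]
rect ((0.5327599048614502, -0.05806336551904678), (0.13882821798324585, 0.15525288879871368), 77.10317993164062)
yel [328 197  12  16 118] [ 0.6051 -0.035   0.2025] [ 0.589 -0.049  0.161] [ 0.624 -0.021  0.23 ]
yel [314 234   4   6  22] [0.5239 0.0131 0.1942] [ 0.289 -0.002  0.072] [0.556 0.019 1.357]
green [335 208   9  11  62] [ 0.6009 -0.0525  0.1244] [ 0.616 -0.041  0.13 ]
green [350 210   9  13  88] [ 0.5923 -0.093   0.1242] [ 0.609 -0.081  0.13 ]
green [324 253  27  17 322] [ 0.4654 -0.0425  0.1466] [ 0.488 -0.007  0.153]
```

View pics/c0.png

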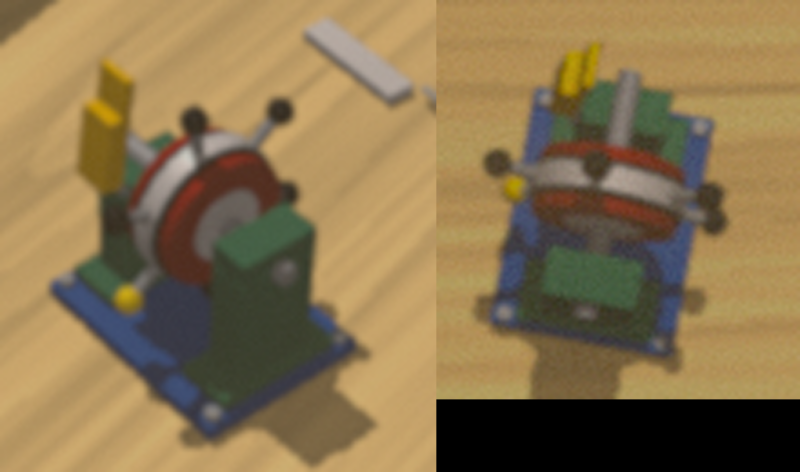

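The crops show the cap roughly upright on the far pedestal. The yellow ball is low on the +y side, and one black ball is near the top. I'll fit the stand frame and the angles.

Run:
```python
from m import *
def ray(n,uv,z):
    c=cams.camera_info(n);K=np.array(c['mtx']);R=np.array(c['R']);t=np.array(c['t']).ravel()
    o=-R.T@t; dd=(np.c_[uv,np.ones(len(uv))]@np.linalg.inv(K).T)@R
    return o+dd*((z-o[2])/dd[:,2])[:,None]
D={}
for n in('side','top'):
    z=np.load('/tmp/%s0.npz'%n); D[n]=im,d=z['im'],z['d']
    P,H,S,V=reg(n,im,d)
    roi=(abs(P[...,0]-0.54)<.2)&(abs(P[...,1]+.05)<.2)
    bl=roi&(H>98)&(H<130)&(S>80)&(P[...,2]<.03)
    v,u=np.nonzero(bl); q=ray(n,np.c_[u,v].astype(float),.015)[:,:2].astype(np.float32)
    print(n,len(q),cv2.minAreaRect(q))
    # line directions via fixed-cap top
    g=roi&(H>45)&(H<95)&(S>60)&(P[...,2]>.135)&(P[...,2]<.16)
    v,u=np.nonzero(g); q=ray(n,np.c_[u,v].astype(float),.148)[:,:2].astype(np.float32); print('fixcap',cv2.minAreaRect(q))
    for yaw in(-12,-14,-16): pass
```

```text
side 313 ((0.5292827486991882, -0.05141188204288483), (0.1456805318593979, 0.18827347457408905), 78.28047943115234)
fixcap ((0.4631013870239258, -0.03629782795906067), (0.07025127857923508, 0.03569136559963226), 79.50926971435547)
top 263 ((0.5332757830619812, -0.057343386113643646), (0.14205336570739746, 0.15900835394859314), 78.07793426513672)
fixcap ((0.46531325578689575, -0.04249335080385208), (0.06772442162036896, 0.03399200364947319), 76.97223663330078)
```

```bash
cat >> m.py <<'E'
O=np.array([.5307,-.0535,0]);a=np.radians(-12)
RS=np.array([[np.cos(a),-np.sin(a),0],[np.sin(a),np.cos(a),0],[0,0,1]])
def ts(p): return (np.asarray(p)-O)@RS      # world->stand
def tw(p): return O+RS@np.asarray(p,float)
def camc(n):
    c=cams.camera_info(n); return -np.array(c['R']).T@np.array(c['t']).ravel()
def ball(n,p): # push surface centroid to centre
    v=np.asarray(p)-camc(n); return ts(p+v/np.linalg.norm(v)*.0085)
E
python3 - <<'E'
from m import *
for n,p in(('side',(.5129,-.12,.1841)),('side',(.53,-.0389,.2189)),('side',(.5534,.0214,.1532)),('side',(.5458,.0181,.0762))):
    b=ball(n,np.array(p)); print(b.round(4),'ang(from up, +toward +y)',np.degrees(np.arctan2(b[1],b[2]-.125)).round(1),np.hypot(b[1],b[2]-.125).round(4))
for n in('side','top'):
    z=np.load('/tmp/%s0.npz'%n); im,d=z['im'],z['d']
    P,H,S,V=reg(n,im,d)
    ye=(H>20)&(H<35)&(S>170)&(V>60)&(P[...,2]>.12)&(P[...,2]<.3)&(abs(P[...,0]-.6)<.06)&(abs(P[...,1])<.1)
    q=ts(P[ye]); o=np.argsort(q[:,2])
    for lo in np.arange(.12,.24,.01):
        s=q[(q[:,2]>=lo)&(q[:,2]<lo+.01)]
        if len(s)>2: print(n,lo.round(3),len(s),np.percentile(s[:,0],[5,95]).round(3),np.percentile(s[:,1],[5,50,95]).round(3))
E
```

```text
[ 0.0011 -0.0733  0.1787] ang(from up, +toward +y) -53.8 0.0908
[0.0012 0.0099 0.2134] ang(from up, +toward +y) 6.4 0.089
[0.0115 0.0742 0.1474] ang(from up, +toward +y) 73.2 0.0775
[0.0046 0.0695 0.0702] ang(from up, +toward +y) 128.3 0.0885
side 0.13 17 [0.054 0.078] [0.037 0.05  0.053]
side 0.14 32 [0.052 0.076] [0.04  0.05  0.054]
side 0.15 41 [0.051 0.08 ] [0.038 0.048 0.052]
side 0.16 32 [0.053 0.079] [0.037 0.047 0.051]
side 0.17 29 [0.054 0.079] [0.036 0.047 0.05 ]
side 0.18 41 [0.053 0.081] [0.034 0.045 0.049]
side 0.19 56 [0.053 0.082] [0.031 0.036 0.045]
side 0.2 22 [0.057 0.081] [0.029 0.032 0.034]
side 0.21 32 [0.054 0.082] [0.026 0.03  0.033]
side 0.22 22 [0.055 0.083] [0.023 0.026 0.031]
top 0.16 8 [0.053 0.08 ] [0.034 0.045 0.047]
top 0.17 3 [0.059 0.071] [0.045 0.046 0.046]
top 0.18 14 [0.054 0.086] [0.031 0.037 0.045]
top 0.19 58 [0.054 0.085] [0.031 0.037 0.043]
top 0.2 5 [0.054 0.082] [0.029 0.03  0.04 ]
top 0.21 7 [0.054 0.077] [0.025 0.028 0.029]
top 0.22 35 [0.055 0.084] [0.021 0.024 0.027]
```

Emit:
{"api": "play_rows", "payload": {"commands": "0.3 0.7 0.9 0 0 -0.171;0.5 1 0.9 0 0 -0.171;0.7 1 0.9 0 0 -0.171;0.73 1 0 0 0 -0.171;0.73 1 0 0 0 -0.171;0.73 1 0 0 0 -0.171;0.73 1 0 0 0 -0.171;0.73 1 0 0 0 -0.171;0.73 1 0 0 0 -0.171;0.73 1 0 0 0 -0.171;0.73 1 0 0 0 -0.171;0.73 1 0 0 0 -0.171;0.73 1 0 0 0 -0.171;0.73 1 0 0 0 -0.171;0.73 1 0 0 0 -0.171;0.73 1 0 0 0 -0.171;0.73 1 0 0 0 -0.171;0.73 1 0 0 0 -0.171;0.73 1 0 0 0 -0.171;0.73 1 0 0 0 -0.171", "grip": 0}}

```text
time_s: 2.1
tcp_pos: [0.6047, -0.004, 0.303]
ee_rot: [[-0.978, 0.209, -0.001], [0.209, 0.978, -0.0], [0.001, -0.0, -1.0]]
wrist_force: [0.6, 0.1, 0.5]
gripper_width: 0.003
gripper_force: 0.0
```

Emit:
{"api": "play_rows", "payload": {"commands": "0.4 0.4 -0.3 0 0 0;0 0 -1 0 0 0;0 0 -1 0 0 0;0 0 -1 0 0 0;0 0 0 0 0 0;0 0 0 0 0 0"}}

```text
time_s: 2.7
tcp_pos: [0.6163, 0.0061, 0.2046]
ee_rot: [[-0.978, 0.208, -0.001], [0.208, 0.978, -0.001], [0.001, -0.001, -1.0]]
wrist_force: [0.1, -0.3, 1.7]
gripper_width: 0.004
gripper_force: 0.0
```

Run:
```python
from m import *
s=r.sense(); p=s['tcp_pos'];print(ts(p).round(4), s['wrist_force'].round(2))
im,d=cap('side'); cv2.imwrite('pics/c1.png',cv2.resize(im[150:300,250:420],None,fx=4,fy=4,interpolation=cv2.INTER_CUBIC))
pr=p
for ph,ss in zip([78,70,62,54,46,38,30,22,14,7,0,-2],[78,79,80,82,84,86,89,92,95,98,101,101]):
    f=np.radians(ph);c,sn=np.cos(f),np.sin(f)
    y=35-ss*c+9.5*sn+15; z=125+ss*sn+9.5*c
    w=tw([.07,y/1e3,z/1e3]); print(ph,round(y,1),round(z,1),((w-pr)/.03).round(2)); pr=w
```

```text
[0.0713 0.0761 0.2046] [ 0.12 -0.26  1.72]
78 43.1 203.3 [-0.27 -1.07 -0.04]
70 31.9 202.5 [-0.08 -0.36 -0.03]
62 20.8 200.1 [-0.08 -0.36 -0.08]
54 9.5 196.9 [-0.08 -0.37 -0.11]
46 -1.5 192.0 [-0.08 -0.36 -0.16]
38 -11.9 185.4 [-0.07 -0.34 -0.22]
30 -22.3 177.7 [-0.07 -0.34 -0.26]
22 -31.7 168.3 [-0.07 -0.31 -0.32]
14 -39.9 157.2 [-0.06 -0.27 -0.37]
7 -46.1 146.4 [-0.04 -0.2  -0.36]
0 -51.0 134.5 [-0.03 -0.16 -0.4 ]
-2 -51.3 131.0 [-0.   -0.01 -0.12]
```

View pics/c1.png

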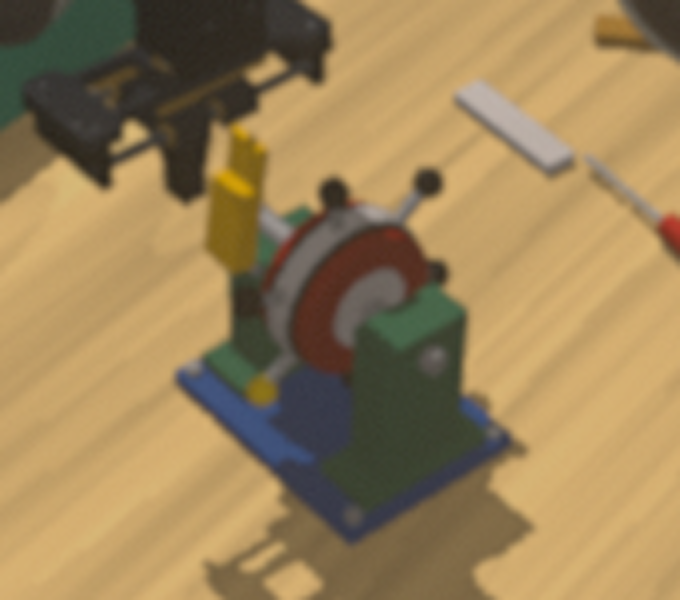

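The shut fingers are on the tab's +y side at crop (185,180), with the cap tab at (245,150). Now I push along the arc.

Emit:
{"api": "play_rows", "payload": {"commands": "-0.13 -0.53 -0.02 0 0 0;-0.14 -0.54 -0.02 0 0 0;-0.08 -0.36 -0.03 0 0 0;-0.08 -0.36 -0.08 0 0 0;-0.08 -0.37 -0.11 0 0 0;-0.08 -0.36 -0.16 0 0 0"}}

```text
time_s: 3.35
tcp_pos: [0.5989, -0.0699, 0.1922]
ee_rot: [[-0.978, 0.208, 0.002], [0.208, 0.978, 0.0], [-0.002, 0.001, -1.0]]
wrist_force: [1.9, 1.9, -0.2]
gripper_width: 0.004
gripper_force: 0.8
```

Emit:
{"api": "play_rows", "payload": {"commands": "-0.07 -0.34 -0.22 0 0 0;-0.07 -0.34 -0.26 0 0 0;-0.07 -0.31 -0.32 0 0 0;-0.06 -0.27 -0.37 0 0 0"}}

```text
time_s: 3.75
tcp_pos: [0.5904, -0.108, 0.1564]
ee_rot: [[-0.978, 0.208, 0.001], [0.208, 0.978, -0.0], [-0.001, -0.0, -1.0]]
wrist_force: [0.3, 0.6, 1.8]
gripper_width: 0.005
gripper_force: 0.6
```

Emit:
{"api": "play_rows", "payload": {"commands": "-0.04 -0.2 -0.36 0 0 0;-0.03 -0.16 -0.3 0 0 0;0 0 -0.1 0 0 0;0 0 0 0 0 0;0 0 0 0 0 0"}}

```text
time_s: 4.25
tcp_pos: [0.5873, -0.1179, 0.1348]
ee_rot: [[-0.978, 0.207, -0.003], [0.207, 0.978, -0.001], [0.002, -0.002, -1.0]]
wrist_force: [-4.4, 0.0, 9.5]
gripper_width: 0.004
gripper_force: 4.5
```

Emit:
{"api": "play_rows", "payload": {"commands": "0 0 -0.05 0 0 0;0 0 -0.05 0 0 0;0 0 0 0 0 0;0 0 0 0 0 0"}}

```text
time_s: 4.65
tcp_pos: [0.5874, -0.1179, 0.1346]
ee_rot: [[-0.979, 0.206, -0.001], [0.206, 0.979, -0.002], [0.001, -0.002, -1.0]]
wrist_force: [-8.3, 2.4, 19.2]
gripper_width: 0.004
gripper_force: 10.0
```

Emit:
{"api": "play_rows", "payload": {"commands": "0 0 0.5 0 0 0;0 0 1 0 0 0;0 0 1 0 0 0;0 0 1 0 0 0;0 0 1 0 0 0;0 0 1 0 0 0;-0.6 0.8 0 0 0 0;-0.6 0.8 0 0 0 0;-0.6 0.85 0 0 0 0;0 0 0 0 0 0;0 0 0 0 0 0", "grip": 40}}

```text
time_s: 5.75
tcp_pos: [0.5342, -0.0436, 0.2956]
ee_rot: [[-0.979, 0.206, -0.001], [0.206, 0.979, -0.0], [0.001, -0.0, -1.0]]
wrist_force: [1.2, -0.4, 0.7]
gripper_width: 0.459
gripper_force: 0.0
```

Run:
```python
from m import *
s=r.sense(); p=s['tcp_pos'];print(ts(p).round(4), s['wrist_force'].round(2),s['joints'].round(0))
im,d=cap('side'); cv2.imwrite('pics/c2.png',cv2.resize(im[150:300,250:420],None,fx=4,fy=4,interpolation=cv2.INTER_CUBIC))
P,H,S,V=reg('side',im,d); Q=ts(P)
bk=(V<60)&(abs(Q[...,0])<.03)&(abs(Q[...,1])<.12)&(Q[...,2]>.04)&(Q[...,2]<.24)
k,l,st,c=cv2.connectedComponentsWithStats(bk.astype(np.uint8))
for i in range(1,k):
    if st[i,4]>8: b=ball('side',P[l==i].mean(0)); print(st[i],b.round(4),np.degrees(np.arctan2(b[1],b[2]-.125)).round(1))
ye=(H>20)&(H<35)&(S>170)&(abs(Q[...,0])<.12)&(abs(Q[...,1])<.12)&(Q[...,2]>.03)
k,l,st,c=cv2.connectedComponentsWithStats(ye.astype(np.uint8))
for i in range(1,k):
    if st[i,4]>8: b=ball('side',P[l==i].mean(0)); print('y',st[i],b.round(4),np.degrees(np.arctan2(b[1],b[2]-.125)).round(1),Q[l==i].max(0).round(3))
```

```text
[0.0014 0.0104 0.2956] [ 1.15 -0.4   0.68] [  13.   11.   -5.   -0.  -74. -115.]
[331 197   5   4  13] [0.0018 0.0099 0.2117] 6.5
y [308 196  22  19 197] [0.0737 0.0002 0.1387] 0.8 [0.087 0.033 0.216]
y [312 244   7   6  31] [0.0053 0.0681 0.0688] 129.5 [0.01  0.079 0.08 ]
```

View pics/c2.png

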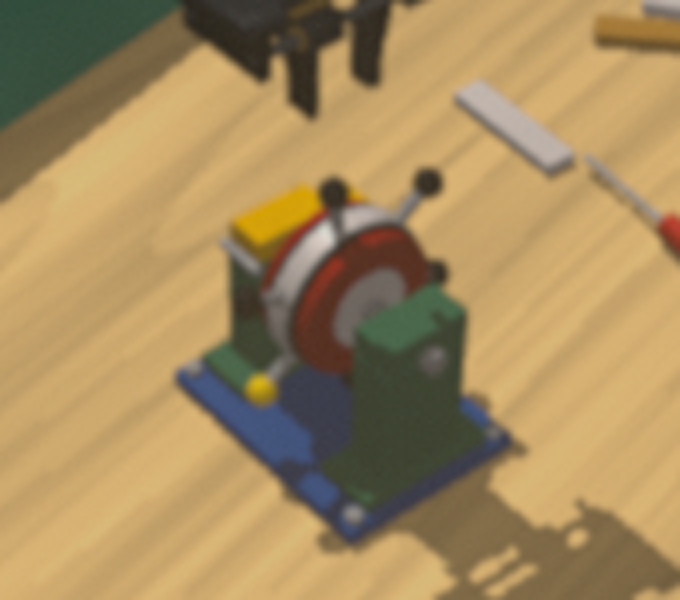

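The cap is closed: flat yellow at crop (285,215). The top ball at (333,190) hasn't moved, at 6.5°. Now I lower the open fingers over that ball, with the tool tilted to line up with its spoke.

Emit:
{"api": "play_rows", "payload": {"commands": "-0.06 -0.05 -0.5 -0.37 0.08 0;0 0 -1 -0.37 0.08 0;0 0 -0.7 0 0 0;0 0 -0.5 0 0 0;0 0 -0.46 0 0 0;0 0 0 0 0 0"}}

```text
time_s: 6.4
tcp_pos: [0.5316, -0.0464, 0.1985]
ee_rot: [[-0.978, 0.207, -0.03], [0.209, 0.971, -0.112], [0.006, -0.115, -0.993]]
wrist_force: [-0.8, 0.1, -0.0]
gripper_width: 0.46
gripper_force: 0.0
```

Emit:
{"api": "play_rows", "payload": {"commands": "0 0 0 0 0 0;0 0 0 0 0 0;0 0 0 0 0 0", "grip": 26}}

```text
time_s: 6.7
tcp_pos: [0.5332, -0.0456, 0.2021]
ee_rot: [[-0.978, 0.207, -0.022], [0.208, 0.972, -0.11], [-0.001, -0.113, -0.994]]
wrist_force: [0.3, -0.7, -1.1]
gripper_width: 0.318
gripper_force: 0.0
```

```bash
cat > plan.py <<'E'
import sys
from m import *
# usage: plan.py beta0 step n [R]: rows about axle from current commanded beta0
b0,st,n=map(float,sys.argv[1:4]); R=float(sys.argv[4]) if len(sys.argv)>4 else 76
out=[]
for i in range(int(n)):
    a,b=np.radians(b0+i*st),np.radians(b0+(i+1)*st)
    d=RS@np.array([0,np.sin(b)-np.sin(a),np.cos(b)-np.cos(a)])*R/30
    w=RS@np.array([-1,0,0])*np.radians(st)/.15
    out.append(' '.join('%.2f'%x for x in [*d,*w]))
print(';'.join(out))
E
cat > st.py <<'E'
from m import *
def st(s=None):
    s=s or r.sense(); p=ts(s['tcp_pos']);Rt=RS.T@s['ee_rot'];f=RS.T@s['wrist_force'];mo=RS.T@s['moment']
    z=Rt[:,2]; tilt=np.degrees(np.arctan2(-z[1],-z[2])); b=np.degrees(np.arctan2(p[1],p[2]-.125))
    t=np.array([0,np.cos(np.radians(b)),-np.sin(np.radians(b))]); rr=np.array([0,np.sin(np.radians(b)),np.cos(np.radians(b))])
    print('t%.2f x%.1f b%.2f R%.1f tilt%.2f Ft%.2f Fr%.2f Fx%.2f M%s gw%.1f gf%.1f'%(s['time_s'],p[0]*1e3,b,np.hypot(p[1],p[2]-.125)*1e3,tilt,f@t,f@rr,f[0],mo.round(2),s['gripper_width']*87,s['gripper_force']),s['joints'].round(0))
if __name__=='__main__': st()
E
python3 st.py; python3 plan.py 6.5 2 20
```

```text
t6.70 x0.8 b6.08 R77.5 tilt6.47 Ft-0.53 Fr-1.19 Fx0.47 M[0.18 0.   0.01] gw27.7 gf0.0 [  16.   15.  -16.    6.  -62. -121.]
0.02 0.09 -0.01 -0.23 0.05 0.00;0.02 0.09 -0.01 -0.23 0.05 0.00;0.02 0.08 -0.02 -0.23 0.05 0.00;0.02 0.08 -0.02 -0.23 0.05 0.00;0.02 0.08 -0.02 -0.23 0.05 0.00;0.02 0.08 -0.03 -0.23 0.05 0.00;0.02 0.08 -0.03 -0.23 0.05 0.00;0.02 0.08 -0.03 -0.23 0.05 0.00;0.02 0.08 -0.04 -0.23 0.05 0.00;0.02 0.08 -0.04 -0.23 0.05 0.00;0.02 0.08 -0.04 -0.23 0.05 0.00;0.02 0.08 -0.04 -0.23 0.05 0.00;0.02 0.07 -0.05 -0.23 0.05 0.00;0.02 0.07 -0.05 -0.23 0.05 0.00;0.01 0.07 -0.05 -0.23 0.05 0.00;0.01 0.07 -0.05 -0.23 0.05 0.00;0.01 0.07 -0.06 -0.23 0.05 0.00;0.01 0.06 -0.06 -0.23 0.05 0.00;0.01 0.06 -0.06 -0.23 0.05 0.00;0.01 0.06 -0.06 -0.23 0.05 0.00
```

Emit:
{"api": "play_rows", "payload": {"commands": "0.02 0.09 -0.01 -0.23 0.05 0;0.02 0.09 -0.01 -0.23 0.05 0;0.02 0.08 -0.02 -0.23 0.05 0;0.02 0.08 -0.02 -0.23 0.05 0;0.02 0.08 -0.02 -0.23 0.05 0;0.02 0.08 -0.03 -0.23 0.05 0"}}

```text
time_s: 7.3
tcp_pos: [0.536, -0.0317, 0.1987]
ee_rot: [[-0.978, 0.197, -0.069], [0.208, 0.926, -0.315], [0.001, -0.323, -0.946]]
wrist_force: [0.4, -5.1, 0.1]
gripper_width: 0.297
gripper_force: 2.1
```

Emit:
{"api": "play_rows", "payload": {"commands": "0.02 0.08 -0.03 -0.23 0.05 0;0.02 0.08 -0.03 -0.23 0.05 0;0.02 0.08 -0.04 -0.23 0.05 0;0.02 0.08 -0.04 -0.23 0.05 0"}}

```text
time_s: 7.7
tcp_pos: [0.5383, -0.0214, 0.1941]
ee_rot: [[-0.978, 0.185, -0.097], [0.209, 0.872, -0.443], [0.002, -0.453, -0.892]]
wrist_force: [-0.1, -3.7, 0.8]
gripper_width: 0.301
gripper_force: 2.2
```

Emit:
{"api": "play_rows", "payload": {"commands": "0.02 0.08 -0.04 -0.23 0.05 0;0.02 0.08 -0.04 -0.23 0.05 0;0.02 0.07 -0.05 -0.23 0.05 0;0.02 0.07 -0.05 -0.23 0.05 0"}}

```text
time_s: 8.1
tcp_pos: [0.5405, -0.0119, 0.1881]
ee_rot: [[-0.978, 0.169, -0.123], [0.209, 0.801, -0.561], [0.004, -0.574, -0.819]]
wrist_force: [-2.6, -4.9, 0.6]
gripper_width: 0.297
gripper_force: 2.2
```

```bash
python3 st.py
```

```text
t8.10 x0.9 b34.10 R76.2 tilt35.03 Ft-4.73 Fr-2.48 Fx-1.48 M[-0.09  0.31 -0.24] gw25.8 gf2.2 [  29.   24.  -20.   27.  -73. -145.]
```

```bash
python3 plan.py 34.5 -2 50 | tr ';' '\n' | cut -d' ' -f1-5| awk 'NR%2==1'
```

```text
-0.02 -0.07 0.05 0.23 -0.05
-0.02 -0.08 0.04 0.23 -0.05
-0.02 -0.08 0.04 0.23 -0.05
-0.02 -0.08 0.03 0.23 -0.05
-0.02 -0.08 0.03 0.23 -0.05
-0.02 -0.08 0.02 0.23 -0.05
-0.02 -0.09 0.01 0.23 -0.05
-0.02 -0.09 0.01 0.23 -0.05
-0.02 -0.09 0.00 0.23 -0.05
-0.02 -0.09 -0.00 0.23 -0.05
-0.02 -0.09 -0.01 0.23 -0.05
-0.02 -0.09 -0.02 0.23 -0.05
-0.02 -0.08 -0.02 0.23 -0.05
-0.02 -0.08 -0.03 0.23 -0.05
-0.02 -0.08 -0.03 0.23 -0.05
-0.02 -0.08 -0.04 0.23 -0.05
-0.02 -0.07 -0.04 0.23 -0.05
-0.02 -0.07 -0.05 0.23 -0.05
-0.01 -0.07 -0.06 0.23 -0.05
-0.01 -0.06 -0.06 0.23 -0.05
-0.01 -0.06 -0.06 0.23 -0.05
-0.01 -0.06 -0.07 0.23 -0.05
-0.01 -0.05 -0.07 0.23 -0.05
-0.01 -0.05 -0.08 0.23 -0.05
-0.01 -0.04 -0.08 0.23 -0.05
```

Emit:
{"api": "play_rows", "payload": {"commands": "-0.02 -0.07 0.05 0.23 -0.05 0;-0.02 -0.07 0.05 0.23 -0.05 0;-0.02 -0.08 0.04 0.23 -0.05 0;-0.02 -0.08 0.04 0.23 -0.05 0;-0.02 -0.08 0.04 0.23 -0.05 0;-0.02 -0.08 0.04 0.23 -0.05 0;-0.02 -0.08 0.03 0.23 -0.05 0;-0.02 -0.08 0.03 0.23 -0.05 0;-0.02 -0.08 0.03 0.23 -0.05 0;-0.02 -0.08 0.03 0.23 -0.05 0"}}

```text
time_s: 9.1
tcp_pos: [0.5353, -0.0354, 0.2]
ee_rot: [[-0.978, 0.201, -0.051], [0.208, 0.948, -0.243], [-0.0, -0.248, -0.969]]
wrist_force: [1.7, 1.2, -0.5]
gripper_width: 0.301
gripper_force: 0.7
```

Emit:
{"api": "play_rows", "payload": {"commands": "-0.02 -0.08 0.02 0.23 -0.05 0;-0.02 -0.08 0.02 0.23 -0.05 0;-0.02 -0.09 0.01 0.23 -0.05 0;-0.02 -0.09 0.01 0.23 -0.05 0"}}

```text
time_s: 9.5
tcp_pos: [0.5329, -0.0456, 0.202]
ee_rot: [[-0.978, 0.207, -0.022], [0.208, 0.972, -0.108], [-0.001, -0.11, -0.994]]
wrist_force: [1.3, 1.4, 0.9]
gripper_width: 0.3
gripper_force: 0.9
```

Emit:
{"api": "play_rows", "payload": {"commands": "-0.02 -0.09 0.01 0.23 -0.05 0;-0.02 -0.09 0.01 0.23 -0.05 0;-0.02 -0.09 0 0.23 -0.05 0;-0.02 -0.09 0 0.23 -0.05 0"}}

```text
time_s: 9.9
tcp_pos: [0.5305, -0.0563, 0.2028]
ee_rot: [[-0.978, 0.208, 0.009], [0.208, 0.978, 0.03], [-0.002, 0.031, -1.0]]
wrist_force: [1.0, 1.2, 0.6]
gripper_width: 0.298
gripper_force: 1.0
```

```bash
python3 st.py
```

```text
t9.90 x0.4 b-2.07 R77.8 tilt-1.79 Ft1.44 Fr0.50 Fx0.68 M[ 0.54 -0.14  0.01] gw25.9 gf1.0 [  10.   14.  -14.   -2.  -62. -112.]
```

Emit:
{"api": "play_rows", "payload": {"commands": "-0.02 -0.09 0 0.23 -0.05 0;-0.02 -0.09 0 0.23 -0.05 0;-0.02 -0.09 -0.01 0.23 -0.05 0;-0.02 -0.09 -0.01 0.23 -0.05 0"}}

```text
time_s: 10.3
tcp_pos: [0.5281, -0.0671, 0.2022]
ee_rot: [[-0.978, 0.204, 0.039], [0.208, 0.964, 0.167], [-0.003, 0.172, -0.985]]
wrist_force: [0.3, 0.3, 1.0]
gripper_width: 0.298
gripper_force: 1.0
```

Emit:
{"api": "play_rows", "payload": {"commands": "-0.02 -0.09 -0.02 0.23 -0.05 0;-0.02 -0.09 -0.02 0.23 -0.05 0;-0.02 -0.08 -0.02 0.23 -0.05 0;-0.02 -0.08 -0.02 0.23 -0.05 0"}}

```text
time_s: 10.7
tcp_pos: [0.5258, -0.0773, 0.2]
ee_rot: [[-0.978, 0.197, 0.068], [0.208, 0.931, 0.301], [-0.004, 0.309, -0.951]]
wrist_force: [0.9, 2.0, 1.3]
gripper_width: 0.298
gripper_force: 1.1
```

Emit:
{"api": "play_rows", "payload": {"commands": "-0.02 -0.08 -0.03 0.23 -0.05 0;-0.02 -0.08 -0.03 0.23 -0.05 0;-0.02 -0.08 -0.03 0.23 -0.05 0;-0.02 -0.08 -0.03 0.23 -0.05 0"}}

```text
time_s: 11.1
tcp_pos: [0.5237, -0.0869, 0.1965]
ee_rot: [[-0.978, 0.185, 0.097], [0.209, 0.879, 0.429], [-0.006, 0.439, -0.898]]
wrist_force: [2.4, 0.8, 0.8]
gripper_width: 0.296
gripper_force: 1.1
```

```bash
python3 st.py
```

```text
t11.10 x0.1 b-25.52 R79.3 tilt-26.06 Ft1.47 Fr0.13 Fx2.14 M[-0.34 -0.34 -0.08] gw25.7 gf1.1 [ -9.  16.  -6. -28. -68. -83.]
```

Emit:
{"api": "play_rows", "payload": {"commands": "-0.02 -0.08 -0.04 0.23 -0.05 0;-0.02 -0.08 -0.04 0.23 -0.05 0;-0.02 -0.07 -0.04 0.23 -0.05 0;-0.02 -0.07 -0.04 0.23 -0.05 0"}}

```text
time_s: 11.5
tcp_pos: [0.5216, -0.096, 0.1917]
ee_rot: [[-0.978, 0.17, 0.123], [0.21, 0.81, 0.548], [-0.007, 0.561, -0.828]]
wrist_force: [2.4, 1.2, 1.5]
gripper_width: 0.294
gripper_force: 1.2
```

```bash
python3 st.py
```

```text
t11.50 x-0.0 b-33.07 R79.6 tilt-34.15 Ft2.20 Fr0.37 Fx2.13 M[-0.52 -0.54 -0.33] gw25.6 gf1.2 [-15.  19.  -4. -36. -73. -74.]
```

Emit:
{"api": "play_rows", "payload": {"commands": "-0.02 -0.07 -0.05 0.23 -0.05 0;-0.02 -0.07 -0.05 0.23 -0.05 0;-0.01 -0.07 -0.06 0.23 -0.05 0;-0.01 -0.07 -0.06 0.23 -0.05 0"}}

```text
time_s: 11.9
tcp_pos: [0.5196, -0.1045, 0.1853]
ee_rot: [[-0.978, 0.151, 0.146], [0.21, 0.725, 0.656], [-0.007, 0.672, -0.741]]
wrist_force: [2.1, 0.1, 3.5]
gripper_width: 0.301
gripper_force: 1.5
```

```bash
python3 st.py
```

```text
t11.90 x-0.3 b-40.89 R79.8 tilt-42.22 Ft2.65 Fr2.30 Fx2.07 M[-0.48 -0.36 -0.26] gw26.2 gf1.5 [-21.  22.  -2. -43. -78. -67.]
```

Emit:
{"api": "play_rows", "payload": {"commands": "-0.01 -0.06 -0.06 0.23 -0.05 0;-0.01 -0.06 -0.06 0.23 -0.05 0;-0.01 -0.06 -0.06 0.23 -0.05 0;-0.01 -0.06 -0.06 0.23 -0.05 0"}}

```text
time_s: 12.3
tcp_pos: [0.5173, -0.1117, 0.1769]
ee_rot: [[-0.978, 0.131, 0.163], [0.209, 0.625, 0.752], [-0.004, 0.77, -0.638]]
wrist_force: [0.2, 0.7, 3.9]
gripper_width: 0.302
gripper_force: 1.7
```

```bash
python3 st.py
```

```text
t12.30 x-1.0 b-48.98 R79.1 tilt-50.32 Ft3.40 Fr2.02 Fx0.09 M[-0.65 -0.05 -0.04] gw26.2 gf1.7 [-26.  26.  -1. -49. -83. -61.]
```

Emit:
{"api": "play_rows", "payload": {"commands": "-0.01 -0.06 -0.07 0.23 -0.05 0;-0.01 -0.06 -0.07 0.23 -0.05 0;-0.01 -0.05 -0.07 0.23 -0.05 0;-0.01 -0.05 -0.07 0.23 -0.05 0"}}

```text
time_s: 12.7
tcp_pos: [0.5159, -0.1182, 0.1683]
ee_rot: [[-0.978, 0.107, 0.18], [0.209, 0.513, 0.833], [-0.003, 0.852, -0.524]]
wrist_force: [-0.7, 0.5, 4.5]
gripper_width: 0.301
gripper_force: 1.8
```

```bash
python3 st.py
```

```text
t12.70 x-1.0 b-56.87 R79.2 tilt-58.42 Ft3.95 Fr2.16 Fx-0.82 M[-0.77  0.12  0.23] gw26.2 gf1.8 [-30.  30.   0. -54. -88. -56.]
```

Emit:
{"api": "play_rows", "payload": {"commands": "-0.01 -0.05 -0.08 0.23 -0.05 0;-0.01 -0.05 -0.08 0.23 -0.05 0;-0.01 -0.04 -0.08 0.23 -0.05 0;-0.01 -0.04 -0.08 0.23 -0.05 0"}}

```text
time_s: 13.1
tcp_pos: [0.5149, -0.1237, 0.1587]
ee_rot: [[-0.978, 0.08, 0.194], [0.21, 0.391, 0.896], [-0.004, 0.917, -0.399]]
wrist_force: [-0.8, 0.0, 4.8]
gripper_width: 0.299
gripper_force: 1.9
```

```bash
python3 st.py;python3 plan.py -65.5 2 40 | tr ';' '\n' | cut -d' ' -f1-5| awk 'NR%2==1'
```

```text
t13.10 x-0.9 b-64.87 R79.4 tilt-66.50 Ft4.28 Fr2.17 Fx-0.82 M[-0.82  0.16  0.43] gw26.0 gf1.9 [-33.  35.   2. -59. -93. -51.]
0.01 0.04 0.08 -0.23 0.05
0.01 0.04 0.08 -0.23 0.05
0.01 0.05 0.07 -0.23 0.05
0.01 0.05 0.07 -0.23 0.05
0.01 0.06 0.07 -0.23 0.05
0.01 0.06 0.06 -0.23 0.05
0.01 0.07 0.06 -0.23 0.05
0.01 0.07 0.05 -0.23 0.05
0.02 0.07 0.05 -0.23 0.05
0.02 0.08 0.04 -0.23 0.05
0.02 0.08 0.04 -0.23 0.05
0.02 0.08 0.03 -0.23 0.05
0.02 0.08 0.03 -0.23 0.05
0.02 0.08 0.02 -0.23 0.05
0.02 0.09 0.01 -0.23 0.05
0.02 0.09 0.01 -0.23 0.05
0.02 0.09 0.00 -0.23 0.05
0.02 0.09 -0.01 -0.23 0.05
0.02 0.09 -0.01 -0.23 0.05
0.02 0.08 -0.02 -0.23 0.05
```

Emit:
{"api": "play_rows", "payload": {"commands": "0.01 0.04 0.08 -0.23 0.05 0;0.01 0.04 0.08 -0.23 0.05 0;0.01 0.04 0.08 -0.23 0.05 0;0.01 0.04 0.08 -0.23 0.05 0;0.01 0.05 0.07 -0.23 0.05 0;0.01 0.05 0.07 -0.23 0.05 0;0.01 0.05 0.07 -0.23 0.05 0;0.01 0.05 0.07 -0.23 0.05 0"}}

```text
time_s: 13.9
tcp_pos: [0.5176, -0.1126, 0.1772]
ee_rot: [[-0.978, 0.132, 0.163], [0.209, 0.63, 0.748], [-0.004, 0.766, -0.643]]
wrist_force: [0.0, 0.6, -3.2]
gripper_width: 0.301
gripper_force: 1.3
```

```bash
python3 st.py
```

```text
t13.90 x-0.5 b-49.22 R79.9 tilt-49.95 Ft-2.05 Fr-2.58 Fx-0.12 M[-2.36 -0.17 -0.1 ] gw26.1 gf1.3 [-26.  26.  -1. -49. -83. -61.]
```

Emit:
{"api": "play_rows", "payload": {"commands": "0.01 0.06 0.07 -0.23 0.05 0;0.01 0.06 0.07 -0.23 0.05 0;0.01 0.06 0.06 -0.23 0.05 0;0.01 0.06 0.06 -0.23 0.05 0"}}

```text
time_s: 14.3
tcp_pos: [0.5188, -0.1055, 0.1849]
ee_rot: [[-0.978, 0.154, 0.142], [0.209, 0.729, 0.652], [-0.003, 0.668, -0.745]]
wrist_force: [0.0, 0.0, -3.5]
gripper_width: 0.3
gripper_force: 1.4
```

```bash
python3 st.py
```

```text
t14.30 x-0.9 b-41.68 R80.2 tilt-41.88 Ft-2.32 Fr-2.63 Fx0.02 M[-2.2  -0.15 -0.15] gw26.1 gf1.4 [-21.  22.  -2. -43. -78. -67.]
```

Emit:
{"api": "play_rows", "payload": {"commands": "0.01 0.07 0.06 -0.23 0.05 0;0.01 0.07 0.06 -0.23 0.05 0;0.01 0.07 0.05 -0.23 0.05 0;0.01 0.07 0.05 -0.23 0.05 0"}}

```text
time_s: 14.7
tcp_pos: [0.5201, -0.0971, 0.1915]
ee_rot: [[-0.978, 0.172, 0.119], [0.209, 0.813, 0.543], [-0.003, 0.556, -0.831]]
wrist_force: [0.6, -1.1, -3.4]
gripper_width: 0.298
gripper_force: 1.5
```

```bash
python3 st.py
```

```text
t14.70 x-1.3 b-34.01 R80.3 tilt-33.78 Ft-2.69 Fr-2.28 Fx0.86 M[-2.03 -0.3  -0.15] gw25.9 gf1.5 [-15.  19.  -4. -36. -73. -74.]
```

Emit:
{"api": "play_rows", "payload": {"commands": "0.02 0.07 0.05 -0.23 0.05 0;0.02 0.07 0.05 -0.23 0.05 0;0.02 0.08 0.04 -0.23 0.05 0;0.02 0.08 0.04 -0.23 0.05 0"}}

```text
time_s: 15.1
tcp_pos: [0.5219, -0.0881, 0.1968]
ee_rot: [[-0.978, 0.187, 0.092], [0.208, 0.882, 0.424], [-0.001, 0.434, -0.901]]
wrist_force: [-0.5, -1.4, -2.4]
gripper_width: 0.302
gripper_force: 1.6
```

```bash
python3 st.py
```

```text
t15.10 x-1.4 b-26.41 R80.2 tilt-25.69 Ft-2.37 Fr-1.52 Fx-0.21 M[-1.85 -0.09 -0.05] gw26.3 gf1.6 [ -9.  16.  -6. -28. -68. -83.]
```

Emit:
{"api": "play_rows", "payload": {"commands": "0.02 0.08 0.04 -0.23 0.05 0;0.02 0.08 0.04 -0.23 0.05 0;0.02 0.08 0.03 -0.23 0.05 0;0.02 0.08 0.03 -0.23 0.05 0"}}

```text
time_s: 15.5
tcp_pos: [0.5239, -0.0785, 0.2009]
ee_rot: [[-0.978, 0.198, 0.063], [0.208, 0.932, 0.296], [-0.0, 0.302, -0.953]]
wrist_force: [-0.7, -1.8, -3.1]
gripper_width: 0.299
gripper_force: 1.7
```

```bash
python3 st.py
```

```text
t15.50 x-1.5 b-18.81 R80.1 tilt-17.61 Ft-2.85 Fr-2.29 Fx-0.33 M[-1.64 -0.06 -0.01] gw26.1 gf1.7 [ -2.  15.  -8. -19. -65. -92.]
```

```bash
cat > fit.py <<'E'
import numpy as np
from scipy.optimize import least_squares
P=np.array([(20,2.1),(27.5,2.2),(34,2.2),(-49.2,1.3),(-41.7,1.4),(-34,1.5),(-26.4,1.6),(-18.8,1.7)])
M=np.array([(14,.7),(6,.9),(-2,1.0),(-10,1.),(-18,1.1),(-25.5,1.1),(-33,1.2),(-41,1.5),(-49,1.7),(-57,1.8),(-65,1.9)])
def fit(P,M,show=1):
    b=np.r_[P[:,0],M[:,0]];T=np.r_[P[:,1],M[:,1]]*.18;s=np.r_[np.ones(len(P)),-np.ones(len(M))]
    dr=b-s*1.3-s*np.degrees(T/6)
    g=lambda p:p[0]+s*p[1]*np.sin(np.radians(dr-p[2]))-T
    o=least_squares(g,[.26,.18,-40],loss='soft_l1',f_scale=.01); 
    J=o.jac;sd=np.sqrt(np.diag(np.linalg.inv(J.T@J))*np.mean(o.fun**2))
    print(o.x.round(3),'sd',sd.round(3)); 
    if show: print(np.c_[s,dr.round(1),(o.fun/.18).round(2)].tolist())
if __name__=='__main__':
    fit(P,M); fit(P,M[6:],0); fit(P[3:],M[2:],0); fit(P[3:],M[6:],0)
    # Ft based
    P2=np.array([(34,4.73),(-49.2,2.05),(-41.7,2.32),(-34,2.69),(-26.4,2.37),(-18.8,2.85)]);M2=np.array([(-2,1.44),(-25.5,1.47),(-33,2.2),(-41,2.65),(-49,3.4),(-57,3.95),(-65,4.28)])
    P2[:,1]/=2;M2[:,1]/=2; fit(P2,M2)
E
python3 fit.py
```

```text
[  0.267   0.151 -38.131] sd [0.005 0.01  2.348]
[[1.0, 15.1, 0.05], [1.0, 22.4, 0.01], [1.0, 28.9, 0.05], [1.0, -52.7, -0.03], [1.0, -45.4, -0.03], [1.0, -37.9, -0.02], [1.0, -30.5, -0.01], [1.0, -23.0, -0.0], [-1.0, 16.5, 0.1], [-1.0, 8.8, -0.03], [-1.0, 1.0, -0.05], [-1.0, -7.0, 0.05], [-1.0, -14.8, 0.05], [-1.0, -22.3, 0.15], [-1.0, -29.6, 0.16], [-1.0, -37.1, -0.03], [-1.0, -44.8, -0.12], [-1.0, -52.6, -0.11], [-1.0, -60.4, -0.1]]
[  0.275   0.14  -35.423] sd [0.006 0.012 2.48 ]
[  0.271   0.175 -37.607] sd [0.005 0.017 1.65 ]
[  0.273   0.169 -36.898] sd [0.006 0.03  2.075]
[  0.244   0.211 -33.116] sd [0.019 0.036 6.82 ]
[[1.0, 28.6, 0.02], [1.0, -52.3, -0.05], [1.0, -45.0, -0.04], [1.0, -37.6, -0.08], [1.0, -29.7, 0.24], [1.0, -22.5, 0.15], [-1.0, 0.5, -0.01], [-1.0, -22.9, 0.42], [-1.0, -29.8, 0.19], [-1.0, -37.4, 0.12], [-1.0, -44.8, -0.11], [-1.0, -52.3, -0.23], [-1.0, -60.0, -0.25]]
```

Emit:
{"api": "play_rows", "payload": {"commands": "-0.02 -0.07 -0.04 0.23 -0.05 0;-0.02 -0.07 -0.04 0.23 -0.05 0;-0.02 -0.07 -0.04 0.23 -0.05 0;-0.02 -0.07 -0.05 0.23 -0.05 0;-0.02 -0.07 -0.05 0.23 -0.05 0;-0.02 -0.07 -0.06 0.23 -0.05 0;-0.02 -0.06 -0.06 0.23 -0.05 0;-0.02 -0.06 -0.06 0.23 -0.05 0;-0.02 -0.06 -0.07 0.23 -0.05 0;-0.02 -0.06 -0.07 0.23 -0.05 0"}}

```text
time_s: 16.5
tcp_pos: [0.5195, -0.0976, 0.1868]
ee_rot: [[-0.978, 0.16, 0.133], [0.208, 0.77, 0.603], [-0.006, 0.617, -0.787]]
wrist_force: [-0.5, 0.2, 3.0]
gripper_width: 0.301
gripper_force: 1.5
```

```bash
python3 st.py
```

```text
t16.50 x-1.8 b-36.32 R76.7 tilt-38.11 Ft1.89 Fr2.35 Fx-0.51 M[-0.44 -0.07 -0.03] gw26.2 gf1.5 [-18.  20.  -3. -40. -75. -70.]
```

Emit:
{"api": "play_rows", "payload": {"commands": "-0.01 -0.06 -0.05 0.1 -0.02 0;-0.01 -0.06 -0.05 0.1 -0.02 0;0 0 0 0 0 0"}}

```text
time_s: 16.8
tcp_pos: [0.5182, -0.102, 0.182]
ee_rot: [[-0.978, 0.159, 0.136], [0.209, 0.752, 0.625], [-0.003, 0.64, -0.769]]
wrist_force: [-1.0, 0.7, 4.1]
gripper_width: 0.3
gripper_force: 1.4
```

```bash
python3 st.py
```

```text
t16.80 x-2.1 b-41.31 R75.9 tilt-39.76 Ft3.05 Fr2.80 Fx-1.11 M[-0.53 -0.06 -0.03] gw26.1 gf1.4 [-19.  21.  -3. -41. -76. -69.]
```

Emit:
{"api": "play_rows", "payload": {"commands": "0 0 0 0 0 0;0 0 0 0 0 0;0 0 0 0 0 0;0 0 0 0 0 0", "grip": 20}}

```text
time_s: 17.2
tcp_pos: [0.5183, -0.1017, 0.1822]
ee_rot: [[-0.978, 0.158, 0.136], [0.208, 0.752, 0.625], [-0.003, 0.639, -0.769]]
wrist_force: [-0.7, 1.3, 5.2]
gripper_width: 0.237
gripper_force: 18.6
```

Run:
```python
from st import *
st()
im,d=cap('side'); cv2.imwrite('pics/c3.png',cv2.resize(im[150:300,250:420],None,fx=4,fy=4,interpolation=cv2.INTER_CUBIC))
P,H,S,V=reg('side',im,d); Q=ts(P)
ye=(H>20)&(H<35)&(S>170)&(abs(Q[...,0])<.03)&(abs(Q[...,1])<.12)&(Q[...,2]>.03)&(Q[...,2]<.24)
k,l,s_,c=cv2.connectedComponentsWithStats(ye.astype(np.uint8))
for i in range(1,k):
    if s_[i,4]>5: b=ball('side',P[l==i].mean(0)); print('y',s_[i],b.round(4),np.degrees(np.arctan2(b[1],b[2]-.125)).round(1))
st()
```

```text
t17.20 x-2.1 b-41.05 R75.8 tilt-39.75 Ft4.30 Fr3.15 Fx-0.98 M[-0.27  0.07  0.1 ] gw20.6 gf18.6 [-19.  21.  -3. -41. -76. -69.]
y [323 200   2   6   7] [0.0103 0.0353 0.2056] 23.7
y [307 228   7   8  37] [0.0041 0.0858 0.1374] 81.8
t17.25 x-2.1 b-41.09 R75.8 tilt-39.75 Ft3.92 Fr2.89 Fx-0.43 M[-0.21  0.04  0.05] gw20.6 gf19.2 [-19.  21.  -3. -41. -76. -69.]
```

View pics/c3.png

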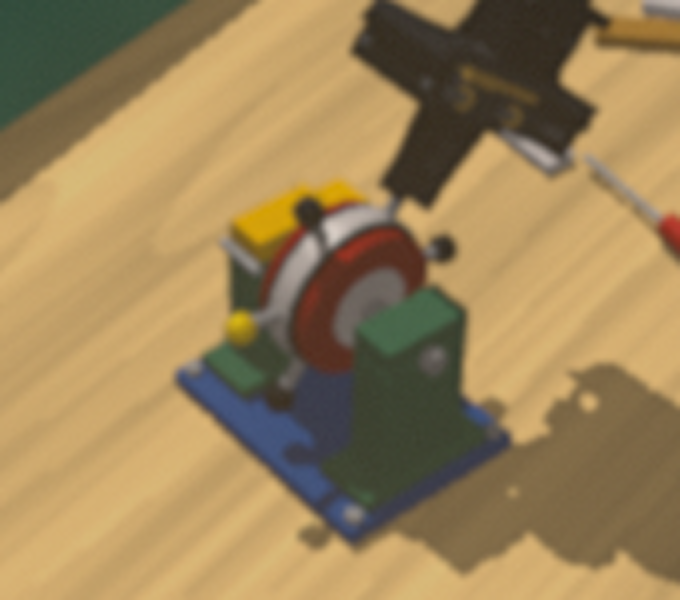

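The ball is gripped and the cap is still closed; yellow is at crop (240,325). Next I take the twist out of the rubber so the drum isn't loaded.

Emit:
{"api": "play_rows", "payload": {"commands": "0.01 0.04 0.04 -0.14 0.03 0;0.01 0.04 0.03 -0.14 0.03 0;0 0 0 0 0 0;0 0 0 0 0 0;0 0 0 0 0 0"}}

```text
time_s: 17.75
tcp_pos: [0.5187, -0.0997, 0.1838]
ee_rot: [[-0.978, 0.165, 0.128], [0.209, 0.779, 0.592], [-0.003, 0.606, -0.796]]
wrist_force: [0.1, -0.6, 4.1]
gripper_width: 0.237
gripper_force: 19.7
```

```bash
python3 st.py
```

```text
t17.75 x-2.1 b-39.04 R75.7 tilt-37.28 Ft2.13 Fr3.58 Fx0.22 M[-0.76  0.01  0.04] gw20.6 gf19.7 [-17.  20.  -4. -39. -74. -71.]
```

```bash
python3 -c "
from station import r; print(r.finish_job())"
```

```text
the job is handed in; nothing more can be done
None
```

I closed the cap first, then turned the rotor until its heavy side was at the bottom by the push forces, to within about 3°. The job is handed in with the gripper holding a black ball still, and I didn't touch the loose things on the bench.

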